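Slide the blue tin along the rail into its corner pocket

ROBOT

A 6-joint arm with a two-finger parallel gripper is mounted at the origin on the work surface. World frame = base frame: x ahead of the robot, y to its left, z up, the work surface at z = 0. Lengths are in m, angles in rad, forces in N, time in s.
With the tool pointing down it reaches from about 0.3 to 0.875 m from the base axis. Payload 6.4 kg.
Tool frame: the origin (TCP) lies between the finger pads; the fingertips stand 19 mm ahead of it and the grasp point (between the pads) is the TCP (ctrl.tips_ahead is the z of the fingertips in the tool frame, in m); z points along the fingers, y is the line along which they close (so a half turn about z gives the same grasp; the last joint's range is limited). The gripper opens to 85 mm and grips with 20 to 120 N. Pads are 22 mm wide; open, the fingers measure 114 mm over their backs; the gripper's body (76 mm by 85 mm) begins 54 mm behind the grasp point. The pads swing forward as they close: fully open they stand 13 mm farther back than shut.
Start: joints at [0.962, 0.181, 1.607, -0, 1.354, -0.206], TCP at [0.225, 0.529, 0.25] pointing down, gripper open.
Joint ranges: [-2.99, 2.99], [-0.89, 2.07], [0.3, 2.58], [-1.14, 4.28], [0, 2.63], [-3.12, 3.12]. Speed limits (rad/s): [2.57, 2.57, 3.01, 3.14, 3.14, 3.14].

INTERFACE

Orientations are given as a unit quaternion [w, x, y, z].
In Python, from bench import readout, vision, ctrl gives the robot as it stands.
- The arm moves only by the tool play_rows, never from a script. Its arguments are lists of equal length, an entry for each row: "xyz": the shift along the tool's x, y, z in mm, a list of three; "rot": the turn, a rotation vector about the tool's x, y, z in rad, a list of three; "grip": the opening, from 0 (shut) to 1 (fully open). In form: {"xyz": [[x, y, z], ...], "rot": [[rx, ry, rz], ...], "grip": [grip, ...]}. A call has exactly 10 rows; each row is the pose to reach, as a shift and turn from the pose commanded when the call began, along the tool's axes at that moment; what a row does not reach only later rows make up. A row lasts 1/8 s, in which the tool goes at most 62.5 mm and 10.7 degrees, less where a joint would pass 70% of its speed; a pose out of reach is approached as far as the arm can. A call with a gripper value outside its range is refused whole. The fingers move at their own pace and stop on an object; the grip force is fixed at half the most. Time passes only in rows, so rows that repeat a pose let the fingers close, or fill a call up. It gives the time, the measured TCP pose, the force, the opening and the grip force at its end, in the units of the state.
- readout.get_obs(): the state, without advancing time (a new reading comes with each control period).
- vision.camera(name): name is "scene" or "top"; returns a dict with "color" (400x640x3 uint8, red, green, blue), "depth" (400x640 float32, m along the optical axis (not along the pixel's ray), 0 where there is no reading), "camera_matrix" (3x3 intrinsics, pixels), "extrinsics" (4x4, takes a point from camera to world coordinates). Camera axes: x right, y down, z forward; pixel columns grow to the right and rows downward; lengths in m; the calibration is good to about 2 mm. A picture is of the moment at which its call begins.
- ctrl.hand_in(): hands the job in; it is judged then, once.
The state is a dict: "time_s": time; "q": joint angles; "dq": joint speeds; "joint_efforts": joint torques, N m; "eef_pos": TCP position; "eef_rot": TCP orientation; "wrist_force": force on the tool from outside, world axes, zero at the start; "torque": the same for the moment, N m; "opening": opening from 0.0 (shut) to 1.0 (fully open); "grasp_force": force on a finger pad.
Only numpy, scipy, OpenCV 4.12 (cv2) and the standard library are available. Lean on these libraries where they do the work, as an engineer would, in place of code of your own. Each camera call takes 0.05 s, during which the arm holds its last target. There are 200 camera calls.

TASK

With the fingertips, push the blue round tin straight back until it rests against the dark rail of the desk tidy board, then, keeping it pressed gently against the rail, slide it along into the corner pocket until it is fully home, touching both the rail and the end stop. Only push it: never lift or tip it or push it off the board, and do not ram it. Leave the pink tin and everything else on the desk where they are.

Things in the scene. Friction and masses are not known exactly. Their poses are not given: they have to be found in the camera images.
- board: desk tidy board, fixed on the desk, turned up to 0.35 rad: white floor 175 x 350 mm, top 6 mm above the desk. Origin: under its middle, at desk height. +x points away from the robot to the dark rail, +y along the rail to the corner pocket. The rail runs the full 350 mm, inner face at x = +75 mm, top 14 mm above the floor. The floor's other edges have no rim, except at the pocket
- lip (a point): end of the pocket's lip that the tin passes, on its inner face at floor height (board x +25, y +141, z +6 mm). The lip, 6 mm thick, runs 34 mm from here along +y, parallel to the rail and 50 mm from it; with rail and end stop (inner face at board y = +167 mm) it forms the pocket, open only towards -y. Lip and stop stand 14 mm above the floor
- home (a point): point on the board's floor where the centre of the blue tin's underside is when fully home, touching rail and end stop: board x +53, y +145, z +6 mm; axes as the board's
- blue_tin: round blue lidded tin, 44 mm across, 16 mm high, 35 to 70 g, standing on the board's floor 68 to 93 mm clear of the rail and 115 to 275 mm short of home along the rail; origin: centre of its underside, z up. It slides easily on the smooth board and rail (friction about 0.3, 20 % either way)
- pink_tin: the same tin in pink, also on the board's floor, well clear of the rail (68 mm or more between); the two tins may stand either way round along the board; stays where it is. Origin: centre of its underside
- eraser: white and green eraser, 22 x 45 x 12 mm, on the board's floor near the edge facing the robot, at the pocket's end; origin: centre of its underside
- mug: white mug on the desk at the robot's left, 76 mm across, 90 mm high; origin: centre of its underside
- glue: white glue bottle with orange cap on the desk at the far left, 34 mm across, 90 mm high; origin: centre of its underside
- tape: yellow roll of tape lying on the desk at the robot's right, 70 mm across, 18 mm high; origin: centre of its underside
- stapler: red and black stapler on the desk at the robot's right, 120 x 34 x 45 mm; origin: centre of its underside
- notes: yellow block of sticky notes on the desk, near right, 76 x 76 x 30 mm; origin: centre of its underside
Mind the look-alikes: they are no part of the job. Of the things like the blue_tin, leave any that is orange or purple; of the rest the smaller one is meant.

How it is judged:
By the outcome, as a careful person would: the job done as asked, in the order asked, and still so for the second after the job is handed in, with the robot touching nothing.
It also fails if it takes over 64 s, if anything falls off the work surface, if the arm or the gripper's body presses on something with over 40 N, if the wrist force passes 120 N, or if a joint passes its speed limit or range.

## Working session

There is one attempt and no reset: what is moved stays moved. The work goes in short steps, Python scripts to look and compute and a tool call to move; the robot and the scene stay as the last step left them, time stands still between calls to the robot, and variables do not carry over. Pictures are saved under pics/ and viewed, at most 10 in all, crops included, and the job is handed in when it is done.

Besides the shell and the picture viewer there is one more tool, called after "Emit:" by a JSON object that holds its "fn" and its "kwargs", one argument or row to a line. play_rows: Moves the arm, as the interface text tells. Its arguments: {"type":"object","properties":{"xyz":{"type":"array","items":{"type":"array","items":{"type":"number"}}},"rot":{"type":"array","items":{"type":"array","items":{"type":"number"}}},"grip":{"type":"array","items":{"type":"number"}}},"required":["xyz","rot","grip"]}

```bash
mkdir -p pics; python3 - <<'E'
from bench import readout, vision, ctrl
import cv2,numpy as np
o=readout.get_obs(); print({k:np.round(v,3) for k,v in o.items()}, ctrl.tips_ahead)
for n in("top","scene"):
    c=vision.camera(n); cv2.imwrite(f"pics/{n}0.png",c["color"][:,:,::-1]); np.savez(f"{n}0.npz",**c)
    print(n,c["camera_matrix"],c["extrinsics"].round(3))
E
```

```text
{'time_s': np.float64(0.0), 'q': array([ 0.962,  0.182,  1.608,  0.   ,  1.354, -0.206]), 'dq': array([ 0.001, -0.   ,  0.003, -0.   ,  0.002, -0.   ]), 'joint_efforts': array([ 0.0000e+00, -4.4488e+01, -3.5133e+01, -0.0000e+00,  9.0000e-03,
       -0.0000e+00]), 'eef_pos': array([0.225, 0.529, 0.249]), 'eef_rot': array([-0.   ,  0.2  ,  0.98 , -0.001]), 'wrist_force': array([0.404, 0.286, 0.153]), 'torque': array([0.073, 0.015, 0.022]), 'grasp_force': np.float64(0.0), 'opening': np.float64(0.998)} 0.019
top [[483.04257854   0.         308.60522473]
 [  0.         483.04257854 195.36112647]
 [  0.           0.           1.        ]] [[ 0.    -0.993  0.122  0.325]
 [-1.    -0.002 -0.019  0.008]
 [ 0.019 -0.122 -0.992  1.295]
 [ 0.     0.     0.     1.   ]]
scene [[403.78138901   0.         320.89867346]
 [  0.         403.78138901 200.07462552]
 [  0.           0.           1.        ]] [[ 0.227  0.653 -0.723  1.281]
 [ 0.974 -0.141  0.178 -0.196]
 [ 0.014 -0.744 -0.668  0.778]
 [ 0.     0.     0.     1.   ]]
```

View pics/top0.png

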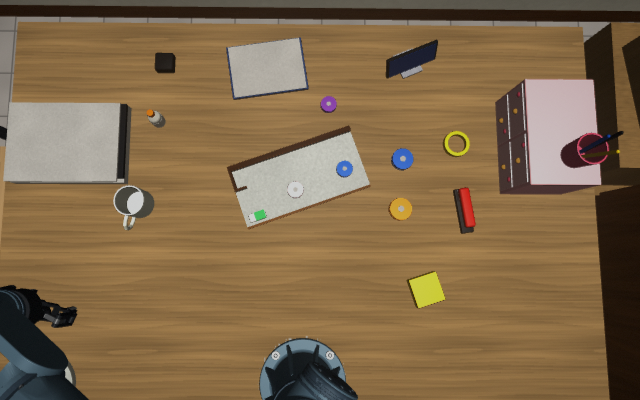

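View pics/scene0.png

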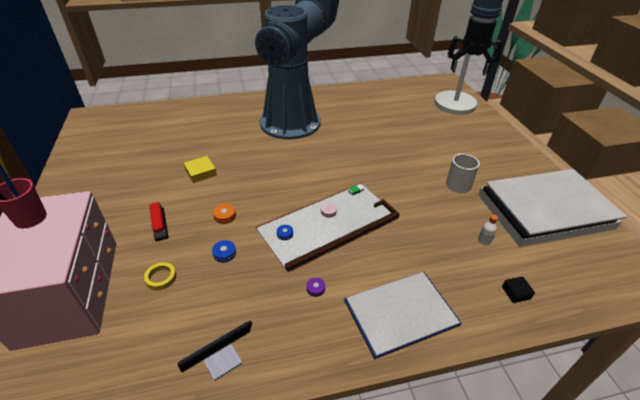

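Look-alikes in the top view are the small blue tin on the board (345,169), the larger blue tin on the desk (402,159), orange (401,209), purple (328,104), and the pale pink tin (295,189). I choose (345,169), the smaller blue one, standing on the board.

```bash
cat > h.py <<'E'
import numpy as np,cv2
def backproj(c,uv,z):
    uv=np.atleast_2d(uv).astype(float); K=c["camera_matrix"];T=c["extrinsics"]
    r=np.c_[(uv-K[:2,2])/[K[0,0],K[1,1]],np.ones(len(uv))]@T[:3,:3].T
    return T[:3,3]+r*((z-T[2,3])/r[:,2])[:,None]
def blue(c,ztop,box=None):
    h=cv2.cvtColor(c["color"],cv2.COLOR_RGB2HSV)
    m=cv2.inRange(h,(105,120,60),(125,255,255))
    n,l,s,ce=cv2.connectedComponentsWithStats(m)
    return [(s[i],ce[i],backproj(c,ce[i],ztop)[0]) for i in range(1,n) if s[i,4]>60]
E
python3 - <<'E'
from h import *
for n in("top","scene"):
    c=dict(np.load(f"{n}0.npz"))
    for s,ce,p in blue(c,0.022): print(n,s,ce.round(1),p.round(4))
c=dict(np.load("top0.npz"))
h=cv2.cvtColor(c["color"],cv2.COLOR_RGB2HSV)
m=((h[:,:,1]<50)&(h[:,:,2]>110)).astype(np.uint8)
m[:120]=0;m[235:]=0;m[:,:222]=0;m[:,380:]=0
m=cv2.morphologyEx(m,cv2.MORPH_OPEN,np.ones((3,3)))
cn=max(cv2.findContours(m,0,cv2.CHAIN_APPROX_NONE)[0],key=cv2.contourArea)
P=backproj(c,cn[:,0],0.006)
(ctr,sz,a)=cv2.minAreaRect((P[:,:2]*1000).astype(np.float32)); print("rect mm",ctr,sz,a)
print("corners",cv2.boxPoints((ctr,sz,a)))
s=c["depth"][150:200,240:360];print("depth",np.median(s))
crop=cv2.resize(c["color"][115:235,215:415,::-1],None,fx=4,fy=4,interpolation=cv2.INTER_CUBIC);cv2.imwrite("pics/crop0.png",crop)
E
```

```text
top [392 149  21  20 306] [402.3 158.5] [ 0.5821 -0.2683  0.022 ]
top [337 161  16  16 176] [344.2 168.3] [ 0.5548 -0.1114  0.022 ]
scene [277 225  16  15 163] [284.4 231.5] [ 0.561  -0.1138  0.022 ]
scene [212 240  23  21 300] [223.2 249.5] [ 0.5891 -0.2703  0.022 ]
scene [345 299  33  58 119] [360.8 329.4] [ 0.8706 -0.0045  0.022 ]
rect mm (530.645751953125, 9.1832275390625) (154.7711639404297, 348.8157043457031) 19.477310180664062
corners [[ 399.53522  147.80739]
 [ 515.8421  -181.04683]
 [ 661.7563  -129.44093]
 [ 545.4494   199.41328]]
depth 1.3055861
```

View pics/crop0.png

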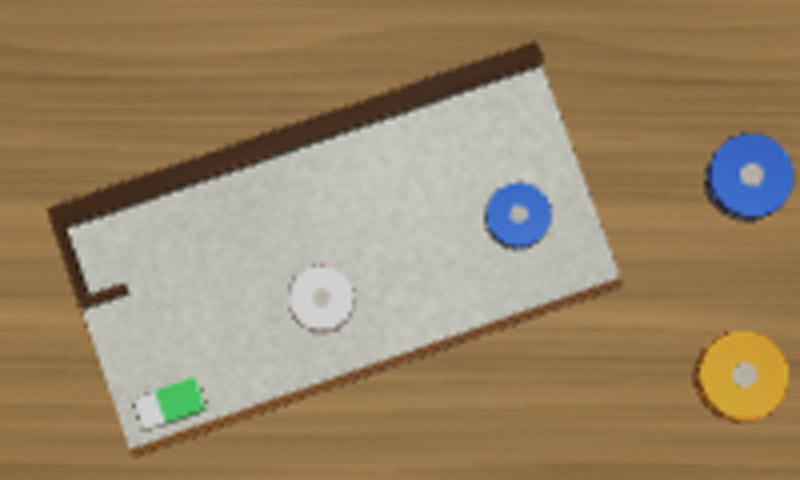

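```bash
cat >> h.py <<'E'
def pose_from(c,pts):
    W=np.array([backproj(c,[(U+.5)/4-.5+215,(V+.5)/4-.5+115],b[2]/1000)[0,:2]*1000 for (U,V),b in pts])
    B=np.array([b[:2] for _,b in pts],float)
    w0,b0=W.mean(0),B.mean(0); H=(B-b0).T@(W-w0)
    th=np.arctan2(H[0,1]-H[1,0],H[0,0]+H[1,1]); R=np.array([[np.cos(th),-np.sin(th)],[np.sin(th),np.cos(th)]])
    t=w0-R@b0; return th,t,(W-t)@R-B
E
python3 - <<'E'
from h import *
c=dict(np.load("top0.npz"))
pts=[((543,67),(75,-175,6)),((618,279),(-87.5,-175,6)),((133,447),(-87.5,175,6)),((67,228),(75,167,6)),((129,288),(22,141,20))]
th,t,r=pose_from(c,pts); print(th,t.round(1),r.round(1).tolist())
R=np.array([[np.cos(th),-np.sin(th)],[np.sin(th),np.cos(th)]])
h=cv2.cvtColor(c["color"],cv2.COLOR_RGB2HSV)
for nm,p in [("blue",blue(c,.02)[1][2]),("pink",backproj(c,[(321.5)/4-.5+215,(298.5)/4-.5+115],.022)[0]),("er",backproj(c,[(169)/4-.5+215,(405)/4-.5+115],.018)[0])]:
    print(nm,p.round(4),((p[:2]*1000-t)@R).round(1))
print("home",(R@[53,145]+t).round(1))
E
```

```text
0.3408884241832448 [534.9  10. ] [[-3.7, 0.3], [4.2, 2.9], [5.7, -2.4], [-2.1, 0.2], [-4.1, -0.9]]
blue [ 0.5552 -0.1116  0.02  ] [ -21.6 -121.4]
pink [0.4983 0.0204 0.022 ] [-31.  22.]
er [0.4275 0.121  0.018 ] [-64.1 140.5]
home [536.3 164.4]
```

```bash
python3 - <<'E'
from h import *
c=dict(np.load("top0.npz"))
pts=[((543,67),(75,-175,6)),((620,286),(-87.5,-175,3)),((135,456),(-87.5,175,3)),((67,228),(75,167,6)),((129,288),(22,141,20))]
th,t,r=pose_from(c,pts); print(th,t.round(1),r.round(1).tolist())
R=np.array([[np.cos(th),-np.sin(th)],[np.sin(th),np.cos(th)]])
print(((blue(c,.02)[1][2][:2]*1000-t)@R).round(1))
# subpixel rail edge: brown/white boundary along board normals
g=cv2.cvtColor(c["color"],cv2.COLOR_RGB2GRAY).astype(np.float32)
K=c["camera_matrix"];Ti=np.linalg.inv(c["extrinsics"])
def edge(axis,other,lo,hi,z):
    s=np.arange(lo,hi,.5);out=[]
    for o in other:
        b=np.c_[s,np.full_like(s,o)] if axis==0 else np.c_[np.full_like(s,o),s]
        w=np.c_[b@R.T+t,np.full(len(s),z)]/1000
        q=w@Ti[:3,:3].T+Ti[:3,3]; uv=q[:,:2]/q[:,2:]*K[0,0]+K[:2,2]
        p=cv2.remap(g,uv[:,:1].astype(np.float32),uv[:,1:].astype(np.float32),1)[:,0]
        d=np.abs(np.gradient(cv2.GaussianBlur(p[:,None],(1,9),0)[:,0]));d[:5]=d[-5:]=0
        i=d.argmax(); w_=d[max(i-6,0):i+7]; out.append((s[max(i-6,0):i+7]*w_).sum()/w_.sum())
    return np.array(out)
for nm,a,o,lo,hi,z in [("rail inner",0,np.arange(-160,160,20),62,84,6),("rail outer top",0,np.arange(-160,160,20),78,100,20),("front white",0,np.arange(-160,160,20),-95,-70,6),("right end",1,np.arange(-70,70,20),-190,-160,6),("left end",1,np.arange(-70,0,20),160,190,6),("stop",1,np.arange(40,65,5),155,175,6)]:
    e=edge(a,o,lo,hi,z);print(nm,np.median(e).round(1),"slope",np.polyfit(o,e,1)[0].round(4),e.round(0))
E
```

```text
0.3400422065861331 [532.8   9.5] [[-1.5, 0.2], [1.8, 2.5], [1.8, -1.8], [-0.1, 0.1], [-2.0, -1.0]]
[ -19.3 -121.6]
rail inner 74.5 slope 0.0003 [74. 74. 75. 75. 74. 75. 74. 74. 75. 74. 75. 74. 75. 75. 74. 75.]
rail outer top 89.5 slope 0.0014 [89. 89. 90. 90. 89. 89. 88. 90. 89. 89. 90. 89. 89. 89. 90. 90.]
front white -80.2 slope -0.0001 [-80. -81. -80. -80. -80. -81. -80. -80. -80. -80. -80. -80. -81. -80.
 -80. -80.]
right end -174.3 slope -0.0011 [-174. -174. -175. -174. -174. -174. -175.]
left end 175.2 slope -0.0049 [175. 175. 175. 175.]
stop 167.1 slope 0.0006 [167. 167. 167. 167. 167.]
```

```bash
cat >> h.py <<'E'
TH=0.3400; T0=np.array([532.3,9.3]); RB=np.array([[np.cos(TH),-np.sin(TH)],[np.sin(TH),np.cos(TH)]])
from scipy.spatial.transform import Rotation as Ro
def b2w(b): return RB@np.asarray(b,float)+T0
def w2b(w): return (np.asarray(w)[:2]-T0)@RB
def delta(o,b,z,yaw):
    """tool-frame shift (mm) and rotvec to TCP at board xy b (mm), world z (mm), tool down, tool-x yaw (board frame, deg)"""
    q=o["eef_rot"]; R=Ro.from_quat([q[1],q[2],q[3],q[0]]); a=TH+np.radians(yaw)
    G=Ro.from_matrix(np.array([[np.cos(a),np.sin(a),0],[np.sin(a),-np.cos(a),0],[0,0,-1]]))
    return R.inv().apply(np.r_[b2w(b),z]-1000*o["eef_pos"]).round(1),(R.inv()*G).as_rotvec().round(3)
def st(o):
    q=o["eef_rot"];x=Ro.from_quat([q[1],q[2],q[3],q[0]]).as_matrix()[:,0]
    return "t%.2f board %s z%.1f yaw %.1f F(board) %s open %.3f"%(o["time_s"],w2b(o["eef_pos"]*1000).round(1),o["eef_pos"][2]*1000,np.degrees(np.arctan2(x[1],x[0])-TH),np.r_[o["wrist_force"][:2]@RB,o["wrist_force"][2]].round(2),o["opening"])
E
python3 - <<'E'
from h import *
from bench import readout
o=readout.get_obs();print(st(o));print(delta(o,(-70,-121.5),120,0))
E
```

```text
t0.10 board [-116.4  592. ] z249.5 yaw 137.4 F(board) [-0.64 -0.03 -0.36] open 0.999
(array([-516.8, -493.9,  130.1]), array([-1.000e-03,  2.000e-03,  2.399e+00]))
```

Emit:
{"fn": "play_rows", "kwargs": {
  "xyz": [
    [-26,-25,0],
    [-52,-50,0],
    [-78,-75,0],
    [-104,-100,0],
    [-130,-125,0],
    [-156,-150,0],
    [-182,-175,0],
    [-208,-200,0],
    [-234,-225,0],
    [-260,-250,0]
  ],
  "rot": [
    [0,0,0.12],
    [0,0,0.24],
    [0,0,0.36],
    [0,0,0.48],
    [0,0,0.6],
    [0,0,0.72],
    [0,0,0.84],
    [0,0,0.96],
    [0,0,1.08],
    [0,0,1.2]
  ],
  "grip": [0.24,0.24,0.24,0.24,0.24,0.24,0.24,0.24,0.24,0.24]
}}

```text
time_s: 1.35
eef_pos: [0.3667, 0.1959, 0.2501]
eef_rot: [-0.0, 0.72, 0.694, -0.0]
wrist_force: [0.2, -0.4, 0.1]
opening: 0.239
grasp_force: 0.0
```

```bash
python3 - <<'E'
from h import *
from bench import readout
o=readout.get_obs();print(st(o));print(delta(o,(-70,-121.5),120,0))
E
```

```text
t1.35 board [-93.9 231.2] z250.1 yaw 68.5 F(board) [ 0.08 -0.48  0.11] open 0.239
(array([-319.3,  151.7,  130.1]), array([-0.   ,  0.   ,  1.195]))
```

Emit:
{"fn": "play_rows", "kwargs": {
  "xyz": [
    [-35,17,14],
    [-71,34,28],
    [-106,51,42],
    [-142,67,56],
    [-177,84,70],
    [-213,101,84],
    [-248,118,98],
    [-284,135,112],
    [-319,151,130],
    [-319,151,130]
  ],
  "rot": [
    [0,0,0.13],
    [0,0,0.27],
    [0,0,0.4],
    [0,0,0.53],
    [0,0,0.66],
    [0,0,0.8],
    [0,0,0.93],
    [0,0,1.06],
    [0,0,1.195],
    [0,0,1.195]
  ],
  "grip": [0.24,0.24,0.24,0.24,0.24,0.24,0.24,0.24,0.24,0.24]
}}

```text
time_s: 2.6
eef_pos: [0.5069, -0.1283, 0.1186]
eef_rot: [-0.001, 0.986, 0.169, -0.001]
wrist_force: [-0.8, 0.3, 0.4]
opening: 0.238
grasp_force: 0.0
```

```bash
python3 - <<'E'
from h import *
from bench import readout,vision
o=readout.get_obs();print(st(o));print(delta(o,(-70,-121.5),33,0))
c=vision.camera("scene");x=c["color"][150:300,200:420,::-1];cv2.imwrite("pics/s1.png",cv2.resize(x,None,fx=3.5,fy=3.5,interpolation=cv2.INTER_CUBIC))
E
```

```text
t2.60 board [ -69.9 -121.2] z118.6 yaw 0.0 F(board) [-0.69  0.6   0.43] open 0.238
(array([ 0. ,  0.4, 85.6]), array([-0.002,  0.002,  0.   ]))
```

View pics/s1.png

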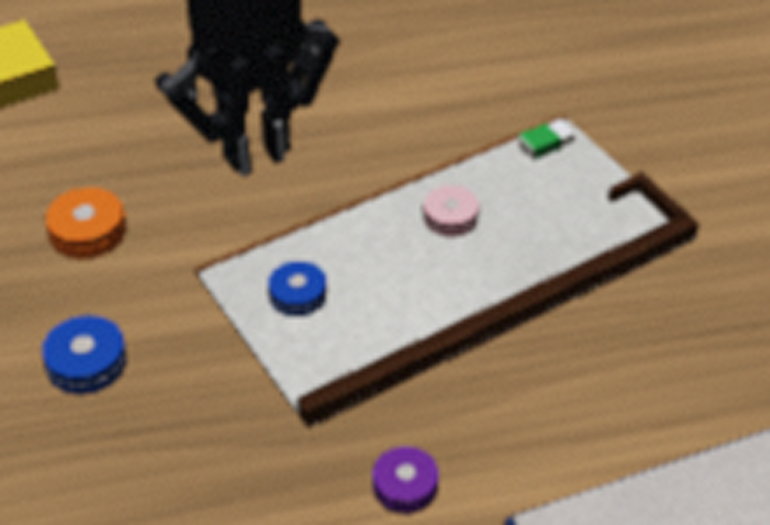

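The crop shows the two fingers pointing at the blue tin (crop 298,285), all clear below. Descending behind it.

Emit:
{"fn": "play_rows", "kwargs": {
  "xyz": [
    [0,0,15],
    [0,0,30],
    [0,0,45],
    [0,0,58],
    [0,0,70],
    [0,0,78],
    [0,0,84],
    [0,0,88],
    [0,0,90],
    [0,0,90]
  ],
  "rot": [
    [0,0,0],
    [0,0,0],
    [0,0,0],
    [0,0,0],
    [0,0,0],
    [0,0,0],
    [0,0,0],
    [0,0,0],
    [0,0,0],
    [0,0,0]
  ],
  "grip": [0.24,0.24,0.24,0.24,0.24,0.24,0.24,0.24,0.24,0.24]
}}

```text
time_s: 3.9
eef_pos: [0.5074, -0.1266, 0.0304]
eef_rot: [0.0, 0.985, 0.171, 0.0]
wrist_force: [-0.4, -0.2, -0.6]
opening: 0.239
grasp_force: 0.0
```

```bash
python3 - <<'E'
from h import *
from bench import readout,vision
o=readout.get_obs();print(st(o))
c=vision.camera("top");print([(s[4],w2b(p*1000).round(1)) for s,ce,p in blue(c,.02)])
E
```

```text
t3.90 board [ -68.8 -119.9] z30.4 yaw 0.2 F(board) [-0.45  0.   -0.58] open 0.239
[(np.int32(210), array([ -44.5, -286.5]))]
```

Emit:
{"fn": "play_rows", "kwargs": {
  "xyz": [
    [5,1.5,0],
    [9,1.5,0],
    [13,1.5,0],
    [17,1.5,0],
    [21,1.5,0],
    [26,1.5,0],
    [31,1.5,0],
    [36,1.5,0],
    [41,1.5,0],
    [46,1.5,0]
  ],
  "rot": [
    [0,0,0],
    [0,0,0],
    [0,0,0],
    [0,0,0],
    [0,0,0],
    [0,0,0],
    [0,0,0],
    [0,0,0],
    [0,0,0],
    [0,0,0]
  ],
  "grip": [0.24,0.24,0.24,0.24,0.24,0.24,0.24,0.24,0.24,0.24]
}}

```text
time_s: 5.2
eef_pos: [0.5514, -0.1124, 0.0303]
eef_rot: [0.0, 0.985, 0.171, -0.0]
wrist_force: [0.3, -0.5, -0.6]
opening: 0.242
grasp_force: 0.1
```

```bash
python3 - <<'E'
from h import *
from bench import readout,vision
o=readout.get_obs();print(st(o))
c=vision.camera("scene");print([(s[4],w2b(p*1000).round(1)) for s,ce,p in blue(c,.017)])
x=c["color"][180:280,220:360,::-1];cv2.imwrite("pics/s2.png",cv2.resize(x,None,fx=5,fy=5,interpolation=cv2.INTER_CUBIC))
E
```

```text
t5.20 board [ -22.6 -121.1] z30.3 yaw 0.2 F(board) [ 0.12 -0.55 -0.6 ] open 0.242
[(np.int32(178), array([   6.8, -122.8])), (np.int32(308), array([ -43.4, -281.9])), (np.int32(120), array([ 312.1, -123.8]))]
```

View pics/s2.png

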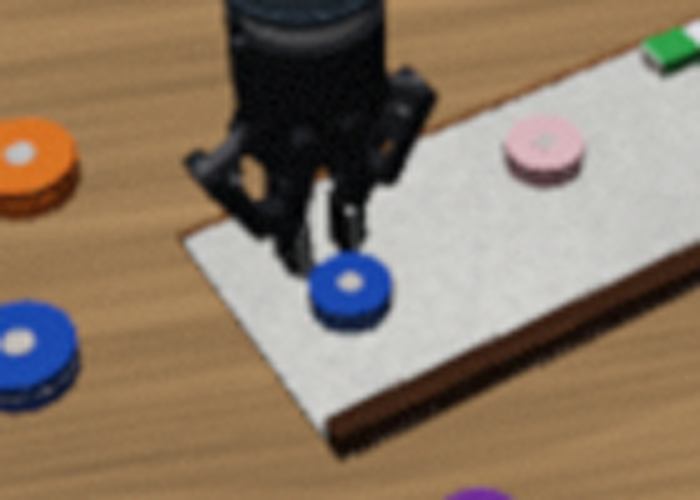

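The tin (crop 350,290) is nested in front of both fingertips and moving straight back; continue.

Emit:
{"fn": "play_rows", "kwargs": {
  "xyz": [
    [5,0,0],
    [10,0,0],
    [15,0,0],
    [20,0,0],
    [25,0,0],
    [30,0,0],
    [34,0,0],
    [37,0,0],
    [39,0,0],
    [40,0,0]
  ],
  "rot": [
    [0,0,0],
    [0,0,0],
    [0,0,0],
    [0,0,0],
    [0,0,0],
    [0,0,0],
    [0,0,0],
    [0,0,0],
    [0,0,0],
    [0,0,0]
  ],
  "grip": [0.24,0.24,0.24,0.24,0.24,0.24,0.24,0.24,0.24,0.24]
}}

```text
time_s: 6.5
eef_pos: [0.5888, -0.099, 0.0303]
eef_rot: [0.0, 0.985, 0.171, -0.0]
wrist_force: [-0.3, 0.5, 0.6]
opening: 0.242
grasp_force: 0.1
```

```bash
python3 - <<'E'
from h import *
from bench import readout,vision
o=readout.get_obs();print(st(o))
c=vision.camera("scene");print([(s[4],w2b(p*1000).round(1)) for s,ce,p in blue(c,.017)])
E
```

```text
t6.50 board [  17.2 -120.9] z30.3 yaw 0.2 F(board) [-0.11  0.52  0.56] open 0.242
[(np.int32(182), array([  46. , -122.6])), (np.int32(311), array([ -43.2, -281.9])), (np.int32(120), array([ 313. , -123.7]))]
```

Emit:
{"fn": "play_rows", "kwargs": {
  "xyz": [
    [0.6,0,0],
    [1.2,0,0],
    [1.8,0,0],
    [2.4,0,0],
    [3,0,0],
    [3.5,0,0],
    [4,0,0],
    [4.5,0,0],
    [5,0,0],
    [5,0,0]
  ],
  "rot": [
    [0,0,0],
    [0,0,0],
    [0,0,0],
    [0,0,0],
    [0,0,0],
    [0,0,0],
    [0,0,0],
    [0,0,0],
    [0,0,0],
    [0,0,0]
  ],
  "grip": [0.24,0.24,0.24,0.24,0.24,0.24,0.24,0.24,0.24,0.24]
}}

```text
time_s: 7.8
eef_pos: [0.5936, -0.0973, 0.0303]
eef_rot: [0.0, 0.985, 0.171, 0.0]
wrist_force: [0.7, 0.4, 0.3]
opening: 0.241
grasp_force: 0.0
```

Emit:
{"fn": "play_rows", "kwargs": {
  "xyz": [
    [0.2,0,0],
    [0.4,0,0],
    [0.6,0,0],
    [0.8,0,0],
    [1,0,0],
    [1.2,0,0],
    [1.4,0,0],
    [1.5,0,0],
    [1.5,0,0],
    [1.5,0,0]
  ],
  "rot": [
    [0,0,0],
    [0,0,0],
    [0,0,0],
    [0,0,0],
    [0,0,0],
    [0,0,0],
    [0,0,0],
    [0,0,0],
    [0,0,0],
    [0,0,0]
  ],
  "grip": [0.24,0.24,0.24,0.24,0.24,0.24,0.24,0.24,0.24,0.24]
}}

```text
time_s: 9.05
eef_pos: [0.5948, -0.0968, 0.0303]
eef_rot: [-0.0, 0.985, 0.171, -0.0]
wrist_force: [-0.3, 0.6, -0.2]
opening: 0.236
grasp_force: 0.3
```

```bash
python3 - <<'E'
from h import *
from bench import readout,vision
o=readout.get_obs();print(st(o))
c=vision.camera("scene");print([(s[4],w2b(p*1000).round(1)) for s,ce,p in blue(c,.017)])
E
```

```text
t9.05 board [  23.6 -120.9] z30.3 yaw 0.2 F(board) [-0.04  0.66 -0.2 ] open 0.236
[(np.int32(304), array([ -43.8, -281.6])), (np.int32(178), array([  51. , -121.9])), (np.int32(126), array([ 315.3, -123.9]))]
```

Emit:
{"fn": "play_rows", "kwargs": {
  "xyz": [
    [0.2,0,0],
    [0.4,0,0],
    [0.6,0,0],
    [0.8,0,0],
    [1,0,0],
    [1.2,0,0],
    [1.4,0,0],
    [1.5,0,0],
    [1.5,0,0],
    [1.5,0,0]
  ],
  "rot": [
    [0,0,0],
    [0,0,0],
    [0,0,0],
    [0,0,0],
    [0,0,0],
    [0,0,0],
    [0,0,0],
    [0,0,0],
    [0,0,0],
    [0,0,0]
  ],
  "grip": [0.24,0.24,0.24,0.24,0.24,0.24,0.24,0.24,0.24,0.24]
}}

```text
time_s: 10.35
eef_pos: [0.5954, -0.0965, 0.0301]
eef_rot: [-0.0, 0.985, 0.171, -0.001]
wrist_force: [-6.1, -3.0, 3.0]
opening: 0.238
grasp_force: 3.3
```

```bash
python3 - <<'E'
from h import *
from bench import readout,vision
o=readout.get_obs();print(st(o))
c=vision.camera("scene");print([(s[4],w2b(p*1000).round(1)) for s,ce,p in blue(c,.017)])
E
```

```text
t10.35 board [  24.2 -120.8] z30.1 yaw 0.2 F(board) [-6.73 -0.8   3.03] open 0.238
[(np.int32(307), array([ -43.6, -281.9])), (np.int32(180), array([  51. , -122.1])), (np.int32(125), array([ 314.9, -123.8]))]
```

Tin is on the rail (6.7 N press, contact at TCP x ≈ 24). Backing off, then lifting.

Emit:
{"fn": "play_rows", "kwargs": {
  "xyz": [
    [-1,0,0],
    [-3,0,0],
    [-8,0,0],
    [-15,0,0],
    [-25,0,0],
    [-35,0,0],
    [-40,0,-10],
    [-40,0,-25],
    [-40,0,-40],
    [-40,0,-50]
  ],
  "rot": [
    [0,0,0],
    [0,0,0],
    [0,0,0],
    [0,0,0],
    [0,0,0],
    [0,0,0],
    [0,0,0],
    [0,0,0],
    [0,0,0],
    [0,0,0]
  ],
  "grip": [0.24,0.24,0.24,0.24,0.24,0.24,0.24,0.24,0.24,0.24]
}}

```text
time_s: 11.65
eef_pos: [0.5597, -0.11, 0.0823]
eef_rot: [0.001, 0.985, 0.171, 0.001]
wrist_force: [0.6, -0.4, 0.2]
opening: 0.24
grasp_force: 0.0
```

```bash
python3 - <<'E'
from h import *
from bench import readout,vision
o=readout.get_obs();print(st(o))
c=vision.camera("scene");print([(s[4],w2b(p*1000).round(1)) for s,ce,p in blue(c,.017)])
print(delta(o,(40.5,-170),80,75))
E
```

```text
t11.65 board [ -14.  -121.6] z82.3 yaw 0.2 F(board) [ 0.42 -0.61  0.19] open 0.240
[(np.int32(307), array([ -43.6, -281.8])), (np.int32(170), array([  51.6, -121.7])), (np.int32(124), array([ 314.9, -123.8]))]
(array([54.3, 48.6,  2.5]), array([ 3.000e-03, -1.000e-03, -1.305e+00]))
```

Emit:
{"fn": "play_rows", "kwargs": {
  "xyz": [
    [0,12,0],
    [0,24,0],
    [0,36,0],
    [10,44,0],
    [22,48.5,0],
    [34,48.5,0],
    [46,48.5,0],
    [54.5,48.5,0],
    [54.5,48.5,0],
    [54.5,48.5,0]
  ],
  "rot": [
    [0,0,-0.16],
    [0,0,-0.32],
    [0,0,-0.48],
    [0,0,-0.64],
    [0,0,-0.8],
    [0,0,-0.96],
    [0,0,-1.12],
    [0,0,-1.25],
    [0,0,-1.305],
    [0,0,-1.305]
  ],
  "grip": [0,0,0,0,0,0,0,0,0,0]
}}

```text
time_s: 12.95
eef_pos: [0.6263, -0.1368, 0.0801]
eef_rot: [-0.0, 0.679, 0.734, -0.0]
wrist_force: [-0.4, 0.6, -0.4]
opening: 0.001
grasp_force: 0.0
```

```bash
python3 - <<'E'
from h import *
from bench import readout,vision
o=readout.get_obs();print(st(o));print(delta(o,(40.5,-170),30.5,75))
c=vision.camera("scene");print([(s[4],w2b(p*1000).round(1)) for s,ce,p in blue(c,.017)])
E
```

```text
t12.95 board [  39.9 -169.1] z80.1 yaw 75.0 F(board) [-0.18  0.7  -0.37] open 0.001
(array([-0.7,  0.8, 49.6]), array([-0., -0., -0.]))
[(np.int32(311), array([ -43.2, -282.1])), (np.int32(173), array([  51.8, -122.1])), (np.int32(121), array([ 313.3, -123.8]))]
```

Emit:
{"fn": "play_rows", "kwargs": {
  "xyz": [
    [0,0,10],
    [0,0,20],
    [0,0,29],
    [0,0,36],
    [0,0,42],
    [0,0,46],
    [0,0,48],
    [0,0,49],
    [0,0,49.5],
    [0,0,49.5]
  ],
  "rot": [
    [0,0,0],
    [0,0,0],
    [0,0,0],
    [0,0,0],
    [0,0,0],
    [0,0,0],
    [0,0,0],
    [0,0,0],
    [0,0,0],
    [0,0,0]
  ],
  "grip": [0,0,0,0,0,0,0,0,0,0]
}}

```text
time_s: 14.25
eef_pos: [0.6264, -0.1371, 0.031]
eef_rot: [0.0, 0.679, 0.734, 0.0]
wrist_force: [-0.1, -0.6, -0.1]
opening: 0.002
grasp_force: 0.0
```

```bash
python3 - <<'E'
from h import *
from bench import readout,vision
o=readout.get_obs();print(st(o))
for b in [(43.5,-150),(43.5,-110),(43.5,-70)]: print(delta(o,b,30,75)[0])
c=vision.camera("scene");print([(s[4],w2b(p*1000).round(1)) for s,ce,p in blue(c,.017)])
x=c["color"][180:280,220:360,::-1];cv2.imwrite("pics/s3.png",cv2.resize(x,None,fx=5,fy=5,interpolation=cv2.INTER_CUBIC))
E
```

```text
t14.25 board [  39.9 -169.4] z31.0 yaw 75.0 F(board) [-0.29 -0.52 -0.13] open 0.002
[19.7 -1.5  1. ]
[ 58.3 -11.9   0.9]
[ 97.  -22.3   0.9]
[(np.int32(308), array([ -43.6, -281.9])), (np.int32(171), array([  51.7, -121.9])), (np.int32(125), array([ 314.8, -123.8]))]
```

View pics/s3.png

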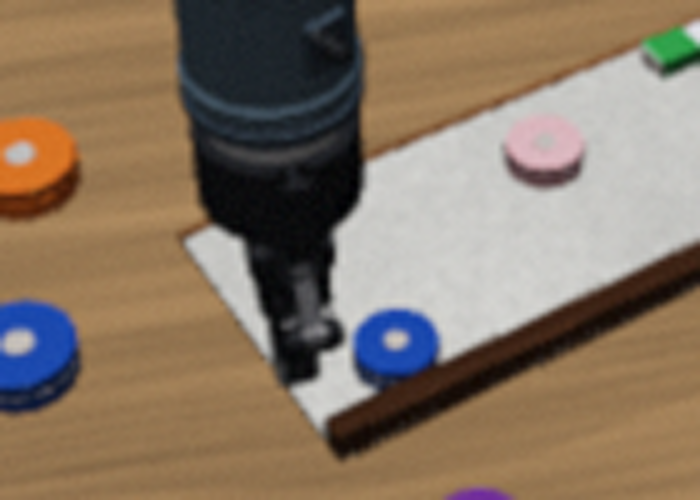

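The tin (crop 395,345) sits against the rail and the closed fingers are to its left, in line. Start sliding.

Emit:
{"fn": "play_rows", "kwargs": {
  "xyz": [
    [6,-0.5,1],
    [11,-1,1],
    [14,-1.2,1],
    [16.5,-1.3,1],
    [19,-1.5,1],
    [22,-2.1,1],
    [25.5,-3,1],
    [29,-4,1],
    [33,-5.1,1],
    [37,-6.1,1]
  ],
  "rot": [
    [0,0,0],
    [0,0,0],
    [0,0,0],
    [0,0,0],
    [0,0,0],
    [0,0,0],
    [0,0,0],
    [0,0,0],
    [0,0,0],
    [0,0,0]
  ],
  "grip": [0,0,0,0,0,0,0,0,0,0]
}}

```text
time_s: 15.55
eef_pos: [0.6172, -0.1004, 0.0298]
eef_rot: [-0.0, 0.679, 0.734, -0.0]
wrist_force: [-0.3, -0.1, 0.9]
opening: 0.0
grasp_force: 0.1
```

```bash
python3 - <<'E'
from h import *
from bench import readout,vision
o=readout.get_obs();print(st(o))
for b in [(43.5,-110),(43.5,-70),(43.5,113)]: print(delta(o,b,30,75)[0])
c=vision.camera("scene");print([(s[4],w2b(p*1000).round(1)) for s,ce,p in blue(c,.017)])
E
```

```text
t15.55 board [  43.5 -131.7] z29.8 yaw 75.0 F(board) [-0.33  0.05  0.87] open 0.000
[21.  -5.6 -0.2]
[ 59.6 -16.   -0.2]
[ 2.364e+02 -6.340e+01 -2.000e-01]
[(np.int32(148), array([  54.3, -101.2])), (np.int32(306), array([ -43.6, -281.8])), (np.int32(124), array([ 314.9, -123.8]))]
```

Emit:
{"fn": "play_rows", "kwargs": {
  "xyz": [
    [5,-1.3,0],
    [10.5,-2.8,0],
    [16,-4.3,0],
    [22,-5.9,0],
    [28,-7.5,0],
    [34,-9.1,0],
    [40,-10.7,0],
    [46,-12.3,0],
    [52,-13.9,0],
    [58,-15.5,0]
  ],
  "rot": [
    [0,0,0],
    [0,0,0],
    [0,0,0],
    [0,0,0],
    [0,0,0],
    [0,0,0],
    [0,0,0],
    [0,0,0],
    [0,0,0],
    [0,0,0]
  ],
  "grip": [0,0,0,0,0,0,0,0,0,0]
}}

```text
time_s: 16.85
eef_pos: [0.5973, -0.0437, 0.0298]
eef_rot: [0.0, 0.679, 0.734, 0.0]
wrist_force: [-0.2, -0.0, 0.4]
opening: -0.001
grasp_force: 0.1
```

```bash
python3 - <<'E'
from h import *
from bench import readout,vision
o=readout.get_obs();print(st(o))
for b in [(43.5,-10),(43.5,113)]: print(delta(o,b,30,75)[0])
c=vision.camera("scene");print([(s[4],w2b(p*1000).round(1)) for s,ce,p in blue(c,.017)])
E
```

```text
t16.85 board [ 43.6 -71.6] z29.8 yaw 75.0 F(board) [-0.23  0.07  0.44] open -0.001
[ 59.5 -16.   -0.2]
[178.3 -47.9  -0.2]
[(np.int32(132), array([ 55.3, -42.1])), (np.int32(306), array([ -43.8, -281.5])), (np.int32(122), array([ 313.2, -123.8]))]
```

Emit:
{"fn": "play_rows", "kwargs": {
  "xyz": [
    [6,-1.6,0],
    [12,-3.2,0],
    [18,-4.8,0],
    [24,-6.4,0],
    [30,-8.1,0],
    [36,-9.7,0],
    [42,-11.3,0],
    [48,-12.9,0],
    [54,-14.5,0],
    [60,-16.1,0]
  ],
  "rot": [
    [0,0,0],
    [0,0,0],
    [0,0,0],
    [0,0,0],
    [0,0,0],
    [0,0,0],
    [0,0,0],
    [0,0,0],
    [0,0,0],
    [0,0,0]
  ],
  "grip": [0,0,0,0,0,0,0,0,0,0]
}}

```text
time_s: 18.15
eef_pos: [0.5765, 0.0149, 0.0298]
eef_rot: [-0.0, 0.679, 0.734, -0.0]
wrist_force: [-0.4, -0.6, 0.4]
opening: 0.0
grasp_force: 0.1
```

```bash
python3 - <<'E'
from h import *
from bench import readout,vision
o=readout.get_obs();print(st(o))
for b in [(43.5,50),(43.5,113)]: print(delta(o,b,30,75)[0])
c=vision.camera("scene");print([(s[4],w2b(p*1000).round(1)) for s,ce,p in blue(c,.017)])
x=c["color"][160:270,270:410,::-1];cv2.imwrite("pics/s4.png",cv2.resize(x,None,fx=5,fy=5,interpolation=cv2.INTER_CUBIC))
E
```

```text
t18.15 board [43.5 -9.5] z29.8 yaw 75.0 F(board) [-0.56 -0.49  0.42] open 0.000
[ 57.4 -15.4  -0.2]
[118.3 -31.7  -0.2]
[(np.int32(117), array([56.3, 19.1])), (np.int32(307), array([ -43.2, -281.9])), (np.int32(120), array([ 312.1, -123.8]))]
```

View pics/s4.png

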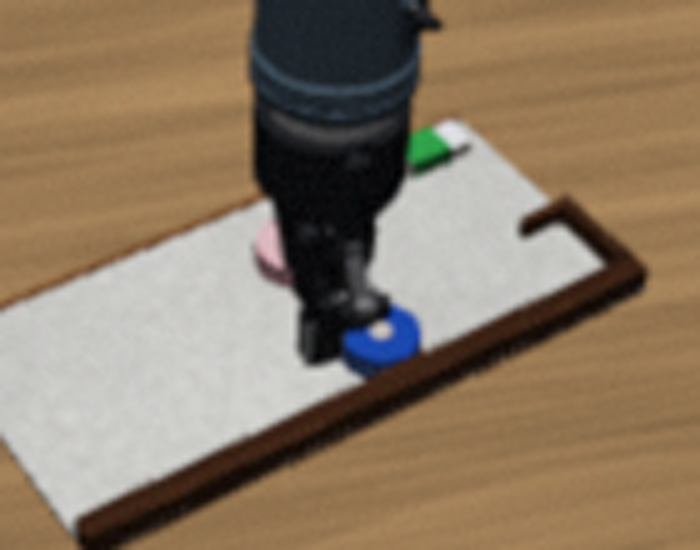

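The tin (crop 382,340) stays against the rail with the fingers behind it, and the pocket lies ahead at (575,235). The pink tin is clear. Continue.

Emit:
{"fn": "play_rows", "kwargs": {
  "xyz": [
    [6,-1.6,0],
    [12,-3.2,0],
    [18,-4.8,0],
    [24,-6.4,0],
    [30,-8.1,0],
    [36,-9.7,0],
    [42,-11.3,0],
    [48,-12.9,0],
    [54,-14.5,0],
    [60,-16.1,0]
  ],
  "rot": [
    [0,0,0],
    [0,0,0],
    [0,0,0],
    [0,0,0],
    [0,0,0],
    [0,0,0],
    [0,0,0],
    [0,0,0],
    [0,0,0],
    [0,0,0]
  ],
  "grip": [0,0,0,0,0,0,0,0,0,0]
}}

```text
time_s: 19.45
eef_pos: [0.5558, 0.0735, 0.0298]
eef_rot: [0.0, 0.679, 0.734, 0.0]
wrist_force: [0.4, -0.8, -0.1]
opening: 0.001
grasp_force: 0.1
```

Emit:
{"fn": "play_rows", "kwargs": {
  "xyz": [
    [6,-1.6,0],
    [12,-3.2,0],
    [18,-4.8,0],
    [24,-6.4,0],
    [30,-8,0],
    [35,-9.4,0],
    [39,-10.4,0],
    [43,-11.5,0],
    [46,-12.3,0],
    [48,-12.9,0]
  ],
  "rot": [
    [0,0,0],
    [0,0,0],
    [0,0,0],
    [0,0,0],
    [0,0,0],
    [0,0,0],
    [0,0,0],
    [0,0,0],
    [0,0,0],
    [0,0,0]
  ],
  "grip": [0,0,0,0,0,0,0,0,0,0]
}}

```text
time_s: 20.7
eef_pos: [0.5393, 0.1201, 0.0298]
eef_rot: [0.0, 0.679, 0.734, -0.0]
wrist_force: [0.1, -1.0, -0.2]
opening: 0.001
grasp_force: 0.1
```

```bash
python3 - <<'E'
from h import *
from bench import readout,vision
o=readout.get_obs();print(st(o))
for b in [(43.5,110),(43.5,113)]: print(delta(o,b,30,75)[0])
c=vision.camera("scene");print([(s[4],w2b(p*1000).round(1)) for s,ce,p in blue(c,.017)])
c=vision.camera("top");print([(s[4],w2b(p*1000).round(1)) for s,ce,p in blue(c,.02)])
E
```

```text
t20.70 board [ 43.5 102.1] z29.8 yaw 75.0 F(board) [-0.25 -0.97 -0.21] open 0.001
[ 7.6 -2.1 -0.2]
[10.5 -2.8 -0.2]
[(np.int32(113), array([ 55.7, 131.8])), (np.int32(307), array([ -43.6, -281.6])), (np.int32(120), array([ 312.1, -123.8]))]
[(np.int32(306), array([ -45.4, -278.9]))]
```

Emit:
{"fn": "play_rows", "kwargs": {
  "xyz": [
    [1.5,-0.4,0],
    [3,-0.8,0],
    [4.2,-1.1,0],
    [5.2,-1.4,0],
    [6,-1.6,0],
    [6.7,-1.8,0],
    [7.3,-2,0],
    [7.7,-2.1,0],
    [8,-2.1,0],
    [8,-2.1,0]
  ],
  "rot": [
    [0,0,0],
    [0,0,0],
    [0,0,0],
    [0,0,0],
    [0,0,0],
    [0,0,0],
    [0,0,0],
    [0,0,0],
    [0,0,0],
    [0,0,0]
  ],
  "grip": [0,0,0,0,0,0,0,0,0,0]
}}

```text
time_s: 22.05
eef_pos: [0.5366, 0.1278, 0.0298]
eef_rot: [-0.0, 0.679, 0.734, 0.0]
wrist_force: [0.4, -0.8, -0.1]
opening: -0.002
grasp_force: 0.0
```

Emit:
{"fn": "play_rows", "kwargs": {
  "xyz": [
    [0.2,0,0],
    [0.4,-0.1,0],
    [0.6,-0.1,0],
    [0.8,-0.2,0],
    [1,-0.3,0],
    [1.2,-0.3,0],
    [1.4,-0.4,0],
    [1.5,-0.4,0],
    [1.5,-0.4,0],
    [1.5,-0.4,0]
  ],
  "rot": [
    [0,0,0],
    [0,0,0],
    [0,0,0],
    [0,0,0],
    [0,0,0],
    [0,0,0],
    [0,0,0],
    [0,0,0],
    [0,0,0],
    [0,0,0]
  ],
  "grip": [0,0,0,0,0,0,0,0,0,0]
}}

```text
time_s: 23.3
eef_pos: [0.5361, 0.1292, 0.0298]
eef_rot: [0.0, 0.679, 0.734, 0.0]
wrist_force: [-0.3, -0.5, 0.4]
opening: -0.002
grasp_force: 0.0
```

```bash
python3 - <<'E'
from h import *
from bench import readout,vision
o=readout.get_obs();print(st(o))
c=vision.camera("scene");print([(s[4],w2b(p*1000).round(1)) for s,ce,p in blue(c,.017)])
E
```

```text
t23.30 board [ 43.6 111.8] z29.8 yaw 75.0 F(board) [-0.43 -0.41  0.4 ] open -0.002
[(np.int32(107), array([ 55.6, 143.3])), (np.int32(310), array([ -43.2, -281.9])), (np.int32(122), array([ 313.2, -123.8]))]
```

Emit:
{"fn": "play_rows", "kwargs": {
  "xyz": [
    [0.2,0,0],
    [0.4,-0.1,0],
    [0.6,-0.1,0],
    [0.8,-0.2,0],
    [1,-0.3,0],
    [1.2,-0.3,0],
    [1.4,-0.4,0],
    [1.5,-0.4,0],
    [1.5,-0.4,0],
    [1.5,-0.4,0]
  ],
  "rot": [
    [0,0,0],
    [0,0,0],
    [0,0,0],
    [0,0,0],
    [0,0,0],
    [0,0,0],
    [0,0,0],
    [0,0,0],
    [0,0,0],
    [0,0,0]
  ],
  "grip": [0,0,0,0,0,0,0,0,0,0]
}}

```text
time_s: 24.6
eef_pos: [0.5356, 0.1307, 0.0298]
eef_rot: [-0.0, 0.679, 0.734, -0.0]
wrist_force: [-0.1, -0.5, 0.3]
opening: 0.004
grasp_force: 0.0
```

```bash
python3 - <<'E'
from h import *
from bench import readout,vision
o=readout.get_obs();print(st(o))
c=vision.camera("scene");print([(s[4],w2b(p*1000).round(1)) for s,ce,p in blue(c,.017)])
E
```

```text
t24.60 board [ 43.5 113.3] z29.8 yaw 75.0 F(board) [-0.23 -0.48  0.27] open 0.004
[(np.int32(113), array([ 56.7, 143. ])), (np.int32(306), array([ -43.7, -281.7])), (np.int32(120), array([ 312.7, -123.9]))]
```

Emit:
{"fn": "play_rows", "kwargs": {
  "xyz": [
    [0.2,0,0],
    [0.4,-0.1,0],
    [0.6,-0.1,0],
    [0.8,-0.2,0],
    [1,-0.3,0],
    [1.1,-0.3,0],
    [1.2,-0.3,0],
    [1.2,-0.3,0],
    [1.2,-0.3,0],
    [1.2,-0.3,0]
  ],
  "rot": [
    [0,0,0],
    [0,0,0],
    [0,0,0],
    [0,0,0],
    [0,0,0],
    [0,0,0],
    [0,0,0],
    [0,0,0],
    [0,0,0],
    [0,0,0]
  ],
  "grip": [0,0,0,0,0,0,0,0,0,0]
}}

```text
time_s: 25.9
eef_pos: [0.5352, 0.1317, 0.0298]
eef_rot: [0.0, 0.679, 0.734, -0.0]
wrist_force: [-0.4, -1.4, 0.1]
opening: 0.002
grasp_force: 1.1
```

```bash
python3 - <<'E'
from h import *
from bench import readout,vision
o=readout.get_obs();print(st(o))
c=vision.camera("scene");print([(s[4],w2b(p*1000).round(1)) for s,ce,p in blue(c,.017)])
E
```

```text
t25.90 board [ 43.6 114.4] z29.8 yaw 75.0 F(board) [-0.82 -1.19  0.08] open 0.002
[(np.int32(102), array([ 55.7, 145.8])), (np.int32(308), array([ -43.4, -281.7])), (np.int32(120), array([ 312.1, -123.8]))]
```

Emit:
{"fn": "play_rows", "kwargs": {
  "xyz": [
    [0.1,0,0],
    [0.2,0,0],
    [0.3,-0.1,0],
    [0.4,-0.1,0],
    [0.5,-0.1,0],
    [0.6,-0.2,0],
    [0.7,-0.2,0],
    [0.8,-0.2,0],
    [0.8,-0.2,0],
    [0.8,-0.2,0]
  ],
  "rot": [
    [0,0,0],
    [0,0,0],
    [0,0,0],
    [0,0,0],
    [0,0,0],
    [0,0,0],
    [0,0,0],
    [0,0,0],
    [0,0,0],
    [0,0,0]
  ],
  "grip": [0,0,0,0,0,0,0,0,0,0]
}}

```text
time_s: 27.2
eef_pos: [0.5352, 0.1319, 0.0299]
eef_rot: [0.001, 0.679, 0.734, -0.0]
wrist_force: [0.3, -7.9, 0.1]
opening: 0.005
grasp_force: 3.4
```

```bash
python3 - <<'E'
from h import *
from bench import readout,vision
o=readout.get_obs();print(st(o))
c=vision.camera("scene");print([(s[4],w2b(p*1000).round(1)) for s,ce,p in blue(c,.017)])
E
```

```text
t27.20 board [ 43.6 114.6] z29.9 yaw 75.0 F(board) [-2.3  -7.54  0.12] open 0.005
[(np.int32(109), array([ 56.3, 144.3])), (np.int32(308), array([ -43.3, -281.8])), (np.int32(120), array([ 312.1, -123.8]))]
```

7.5 N against the end stop and 2.3 N against the rail: the tin is home. Backing straight off, then up.

Emit:
{"fn": "play_rows", "kwargs": {
  "xyz": [
    [-0.5,0,0],
    [-1,0,0],
    [-2,0,0],
    [-5,0,0],
    [-12,0,0],
    [-20,0,0],
    [-28,0,-8],
    [-28,0,-25],
    [-28,0,-50],
    [-28,0,-80]
  ],
  "rot": [
    [0,0,0],
    [0,0,0],
    [0,0,0],
    [0,0,0],
    [0,0,0],
    [0,0,0],
    [0,0,0],
    [0,0,0],
    [0,0,0],
    [0,0,0]
  ],
  "grip": [0,0,0,0,0,0,0,0,0,0]
}}

```text
time_s: 28.5
eef_pos: [0.5371, 0.1047, 0.1115]
eef_rot: [0.0, 0.679, 0.734, 0.0]
wrist_force: [0.1, -0.2, 0.4]
opening: 0.002
grasp_force: 0.0
```

Emit:
{"fn": "play_rows", "kwargs": {
  "xyz": [
    [-20,0,-20],
    [-50,0,-40],
    [-90,0,-60],
    [-130,0,-80],
    [-170,0,-90],
    [-210,0,-90],
    [-240,0,-90],
    [-250,0,-90],
    [-250,0,-90],
    [-250,0,-90]
  ],
  "rot": [
    [0,0,0],
    [0,0,0],
    [0,0,0],
    [0,0,0],
    [0,0,0],
    [0,0,0],
    [0,0,0],
    [0,0,0],
    [0,0,0],
    [0,0,0]
  ],
  "grip": [0,0,0,0,0,0,0,0,0,0]
}}

```text
time_s: 29.75
eef_pos: [0.5565, -0.1433, 0.2]
eef_rot: [-0.0, 0.679, 0.734, 0.0]
wrist_force: [0.3, 0.3, 0.5]
opening: 0.001
grasp_force: 0.0
```

```bash
python3 - <<'E'
from h import *
from bench import readout,vision
o=readout.get_obs();print(st(o))
for n,z in(("scene",.017),("top",.02)):
    c=vision.camera(n);print([(s[4],w2b(p*1000).round(1)) for s,ce,p in blue(c,z)])
    x=c["color"][150:250,220:360] if n=="top" else c["color"][170:250,310:410]
    f=4 if n=="top" else 5
    cv2.imwrite(f"pics/end_{n}.png",cv2.resize(x[:,:,::-1],None,fx=f,fy=f,interpolation=cv2.INTER_CUBIC))
a=cv2.imread("pics/end_top.png");b=cv2.imread("pics/end_scene.png")
x=cv2.resize(b,(0,0),fx=.36,fy=.36)
E
```

```text
t29.75 board [ -28.1 -152. ] z200.0 yaw 75.0 F(board) [0.37 0.15 0.47] open 0.001
[(np.int32(145), array([ 49.6, 145.8])), (np.int32(303), array([ -43.7, -281.6])), (np.int32(123), array([ 314.5, -123.7]))]
[(np.int32(188), array([ 53.3, 145.1]))]
```

View pics/end_top.png

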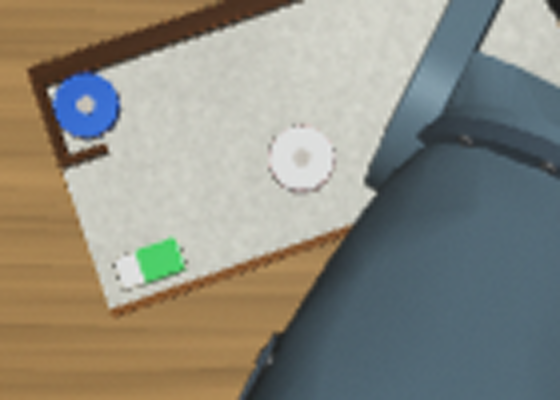

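View pics/end_scene.png

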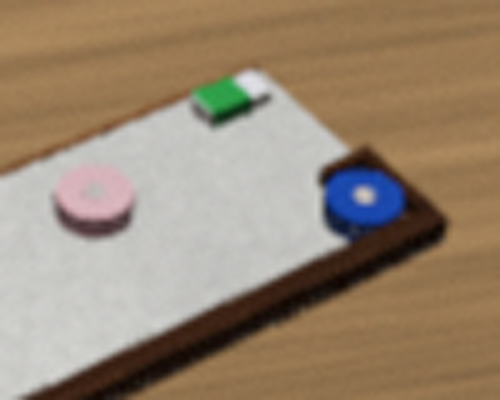

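The tin (crop 86,105) sits in the pocket at board (53.3, 145.1), against home (53, 145). It touches the rail and the stop, and the pink tin and eraser have not moved. Handing in.

```bash
python3 -c "
from bench import ctrl
print(ctrl.hand_in())"
```

```text
the job is handed in; nothing more can be done
None
```

The blue tin was pushed straight back to the rail, then slid along it into the corner pocket; it measures at home within 1 mm, touching the rail and end stop, with nothing else seen to move, and the job is handed in.

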